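# Tip two optics crates to find the stamped one and push it to the dispatch line

## Task

Working from the robot's left to its right, tip each blue crate towards the robot over the stop strip to about 55 degrees, so that its underside faces the camera at the far side of the desk for a moment, and let it back down gently without dropping it. Then push the crate that has the red stamp underneath away from the robot until the yellow line runs under its middle, roughly square to the line, and leave the other crate where it was. Do all of it by pushing with the fingertips or fingers: never lift a crate off the desk or tip it right over, and leave the other things on the desk alone.

Things in the scene. Friction and masses are not known exactly. Their poses are not given: they have to be found in the camera images.
- crate_a: one of two blue open crates, alike from above: 110 mm deep (its x) x 120 wide (y) x 60 tall (z), 0.3 to 0.55 kg; foam and mirror mount inside are fast to it, below the rim. Origin: centre of its underside; x points from the stop strip, 1 to 7 mm off it, to the far side. Centre of mass 21 mm up: it balances on its edge at 69 degrees and falls back from less
- crate_b: one of two blue open crates, alike from above: 110 mm deep (its x) x 120 wide (y) x 60 tall (z), 0.3 to 0.55 kg; foam and mirror mount inside are fast to it, below the rim. Origin: centre of its underside; x points from the stop strip, 1 to 7 mm off it, to the far side. Centre of mass 21 mm up: it balances on its edge at 69 degrees and falls back from less
- stamp (a point): centre of the inspection stamp, a red disc with a white tick and white border, 72 mm across in all, in the middle of the underside of one of the two crates (the other is bare blue); hidden from sight until that crate is tipped. It moves with its crate, 3 mm above the crate's origin
- crate_a_near (a point): middle of crate_a's bottom edge next to the stop strip (55 mm from its origin along its -x): the edge it pivots on when it is tipped towards the robot
- crate_a_far (a point): middle of crate_a's bottom edge away from the strip (55 mm from its origin along its +x): the edge that rises when it is tipped
- crate_b_near (a point): middle of crate_b's bottom edge next to the stop strip (55 mm from its origin along its -x): the edge it pivots on when it is tipped towards the robot
- crate_b_far (a point): middle of crate_b's bottom edge away from the strip (55 mm from its origin along its +x): the edge that rises when it is tipped
- stop_strip: aluminium bar fixed to the desk on the robot's side of both crates, 25 mm wide (its x) x 520 long (y, to the left) x 6 tall; origin: centre of its underside; face towards the crates 12.5 mm along +x. It stops a crate's foot from sliding as it is tipped towards the robot; the foot then creeps up to 10 mm off it
- dispatch_line: yellow tape line on the desk beyond the crates, 25 mm wide (its x) x 640 mm long (its y), flat, with black end marks; origin at its middle, x pointing away from the robot
- lens_tube: bystander: black lens tube standing upright, 31 mm across, 45 mm tall; origin at the centre of its underside
- lens_ring: bystander: flat brass ring, 42 mm across, 10 mm tall; origin at the centre of its underside
- steel_post: bystander: bright steel post 13 mm thick on a 32 mm round foot, 75 mm tall; origin at the centre of its underside
- optic_box: bystander: small clear plastic box 46 x 36 x 24 mm; origin at the centre of its underside
- ball_driver: bystander: orange-handled driver, 160 mm long, lying on the desk along its own x axis; origin under its middle
- iris: bystander: black round iris on a short post and square 45 mm foot, 99 mm tall; origin at the centre of its underside
There are look-alikes about, which are no part of the job. Leave any orange look-alike of the crate_a alone.

How it is judged (in metres and radians):
On the way, in this order (a step that is already met when the one before it is completed fails the run):
1. the left-hand crate is tipped up on its edge by the stop strip, more than 43 degrees, while the other stands flat (((y of crate_a in the frame of stop_strip above 0 m and angle between crate_a's own z axis and vertical above 0.75 rad and angle between crate_b's own z axis and vertical below 0.1 rad and height (world z) of crate_a above 0.03 m and height (world z) of crate_a_near below 0.02 m) or (y of crate_b in the frame of stop_strip above 0 m and angle between crate_b's own z axis and vertical above 0.75 rad and angle between crate_a's own z axis and vertical below 0.1 rad and height (world z) of crate_b above 0.03 m and height (world z) of crate_b_near below 0.02 m))), for 0.3 s.
2. the right-hand crate is tipped in the same way, the left-hand one standing flat again (((y of crate_a in the frame of stop_strip below 0 m and angle between crate_a's own z axis and vertical above 0.75 rad and angle between crate_b's own z axis and vertical below 0.1 rad and height (world z) of crate_a above 0.03 m and height (world z) of crate_a_near below 0.02 m) or (y of crate_b in the frame of stop_strip below 0 m and angle between crate_b's own z axis and vertical above 0.75 rad and angle between crate_a's own z axis and vertical below 0.1 rad and height (world z) of crate_b above 0.03 m and height (world z) of crate_b_near below 0.02 m))), for 0.3 s.
3. the stamped crate stands flat with the dispatch line under its middle (x of crate_a in the frame of dispatch_line between -0.03 and 0.03 m and y of crate_a in the frame of dispatch_line between -0.26 and 0.26 m and angle between the x axis of crate_a and the x axis of dispatch_line, either way round below 0.35 rad and angle between crate_a's own z axis and vertical below 0.05 rad), for 0.2 s.
At the end, for the whole second after the job is handed in: the stamped crate stands flat and still with its middle within 30 mm of the middle of the line's width, at least 60 mm in from the line's ends and within 20 degrees of square to it; the other crate stands flat and still within 50 mm of where it began (all of step 3 and angle between crate_b's own z axis and vertical below 0.05 rad and distance of crate_b from where it was at the start of the episode below 0.05 m and linear speed of each of crate_a, crate_b below 0.02 m/s and height (world z) of each of crate_a, crate_b below 0.005 m); the robot touches nothing.
It fails at once if a crate is lifted: both its near and its far bottom edges are more than 14 mm off the desk (height (world z) of each of crate_a_near, crate_a_far above 0.014 m or height (world z) of each of crate_b_near, crate_b_far above 0.014 m).
It fails at once if a crate is tipped right over (more than 74 degrees) (angle between any of crate_a, crate_b's own z axis and vertical above 1.3 rad).
It fails at once if a crate is dropped or flung (turning faster than 5 rad/s) (angular speed of any of crate_a, crate_b above 5 rad/s).
It fails at once if one of the other things is moved more than 30 mm (distance of any of lens_tube, lens_ring, steel_post, optic_box, ball_driver, iris from where it was at the start of the episode above 0.03 m).
It also fails if it takes over 72 s, if anything falls off the work surface, if the arm or the gripper's body presses on something with over 40 N, if the wrist force passes 120 N, or if a joint passes its speed limit or range.

## Robot

A 7-joint arm with a two-finger parallel gripper is mounted at the origin on the work surface. World frame = base frame: x ahead of the robot, y to its left, z up, the work surface at z = 0. Lengths are in mm, angles in rad, forces in N, time in s.
With the tool pointing down it reaches from about 400 to 875 mm from the base axis. Payload 19.3 kg.
Tool frame: the origin (TCP) lies at the very end of the fingers, on their centre line; the grasp point (between the pads) lies 19 mm behind it (grip_point_offset is the z of the grasp point in the tool frame, in mm); z points along the fingers, y is the line along which they close (so a half turn about z gives the same grasp; the last joint's range is limited). The gripper opens to 85 mm and grips with 20 to 120 N. Pads are 22 mm wide; open, the fingers measure 114 mm over their backs; the gripper's body (76 mm by 85 mm) begins 54 mm behind the grasp point. The pads swing forward as they close: fully open they stand 13 mm farther back than shut.
Start: joints at [1.165, 0.521, -0.036, 1.599, 0.021, 1.021, -0.113], TCP at [205.925, -590.093, 231.291] pointing down, gripper open.
Joint ranges: [-2.91, 2.91], [-0.3, 2.13], [-1.5, 1.42], [0.17, 2.43], [-1.26, 4.41], [0.16, 1.93], [-2.52, 2.52]. Speed limits (rad/s): [1.89, 1.89, 2.39, 2.39, 3.01, 3.01, 3.01].

## Interface

Orientations are given as a 3x3 rotation matrix whose columns are the frame's x, y, z axes.
In Python, from workcell import movep, movel, goto_joints, open_gripper, clamp, wait, inverse_kinematics, read_state, camera, PlanningError, finish_job, grip_point_offset gives the robot as it stands. Calls block until the motion is done:
- movep(position, orientation): joint-space move of the TCP to a pose.
- movel(position, frame=None, max_speed=150, guard=None): straight line of the TCP; frame=None keeps the orientation; max_speed is the mean speed in mm/s. With guard (N) it stops when the force on the tool has changed by that much, and returns True; else False.
- goto_joints(angles): joint-space move.
- open_gripper() and clamp(): open the fingers fully, or close them until they stop; the grip force is fixed at half the most.
- wait(seconds).
- inverse_kinematics(position, orientation): joint angles nearest the present ones, or None.
- read_state(): the state.
- camera(name): name is "side" or "top"; returns a dict with "image" (480x640x3 uint8, blue, green, red), "range_z" (480x640 float32, mm along the optical axis (not along the pixel's ray), 0 where there is no reading), "fx", "fy", "cx", "cy" (pixels), "cam_to_world" (4x4, takes a point from camera to world coordinates). Camera axes: x right, y up, looking along -z (the intrinsics and any distortion apply to the point x, -y, -z); pixel columns grow to the right and rows downward; lengths in mm; the calibration is good to about 2 mm. A picture is of the moment at which its call begins.
A pose or a line that the arm cannot do raises PlanningError and nothing moves.
- finish_job(): hands the job in; it is judged then, once.
The state is a dict: "time": time; "qpos": joint angles; "qvel": joint speeds; "joint_efforts": joint torques, N m; "eef_pos": TCP position; "tool_rot": TCP orientation; "ft_force": force on the tool from outside, world axes, zero at the start; "torque": the same for the moment, N m; "finger_gap": finger opening in mm; "gripper_force": force on a finger pad.
Only numpy, scipy, OpenCV 4.12 (cv2) and the standard library are available. Lean on these libraries where they do the work, as an engineer would, in place of code of your own. Each camera call takes 0.05 s, during which the arm holds its last target. There are 200 camera calls.

## Working session

There is one attempt and no reset: what is moved stays moved. The work goes in short steps, each a Python script; the robot and the scene stay as the last script left them, time stands still between calls to the robot, and variables do not carry over. Pictures are saved under pics/ and viewed, at most 10 in all, crops included, and the job is handed in when it is done.

```bash
ls; mkdir -p pics
python3 - <<'E'
from workcell import *
import cv2, numpy as np
print(grip_point_offset)
for n in ("top","side"):
    c=camera(n); cv2.imwrite(f"pics/{n}0.png",c["image"]); np.savez(f"{n}0.npz",**c)
    print(n,c["fx"],c["fy"],c["cx"],c["cy"],[k for k in c]); print(np.round(c["cam_to_world"],3))
s=read_state(); print(s["time"],s["eef_pos"],np.round(s["tool_rot"],2))
E
```

```text
pics
-18.700000000000003
top 461.22918552548236 461.22918552548236 317.6391701909196 236.15279211433125 ['image', 'range_z', 'fx', 'fy', 'cx', 'cy', 'cam_to_world']
[[-2.70000e-02  9.97000e-01 -6.90000e-02  4.43998e+02]
 [-1.00000e+00 -2.70000e-02 -3.00000e-03 -1.14340e+01]
 [-5.00000e-03  6.80000e-02  9.98000e-01  1.10569e+03]
 [ 0.00000e+00  0.00000e+00  0.00000e+00  1.00000e+00]]
side 485.56662872527005 485.56662872527005 322.66331638801773 233.45719900950107 ['image', 'range_z', 'fx', 'fy', 'cx', 'cy', 'cam_to_world']
[[-9.71000e-01  1.64000e-01 -1.72000e-01  3.55578e+02]
 [-2.38000e-01 -6.68000e-01  7.05000e-01  6.54562e+02]
 [ 1.00000e-03  7.26000e-01  6.88000e-01  6.79076e+02]
 [ 0.00000e+00  0.00000e+00  0.00000e+00  1.00000e+00]]
0.1 [ 205.84075826 -589.83620091  230.78449013] [[ 0.94  0.33 -0.  ]
 [ 0.33 -0.94  0.  ]
 [-0.   -0.   -1.  ]]
```

View pics/top0.png

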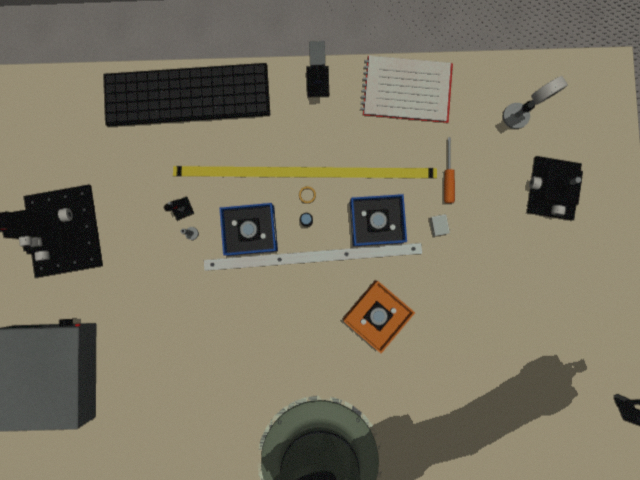

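View pics/side0.png

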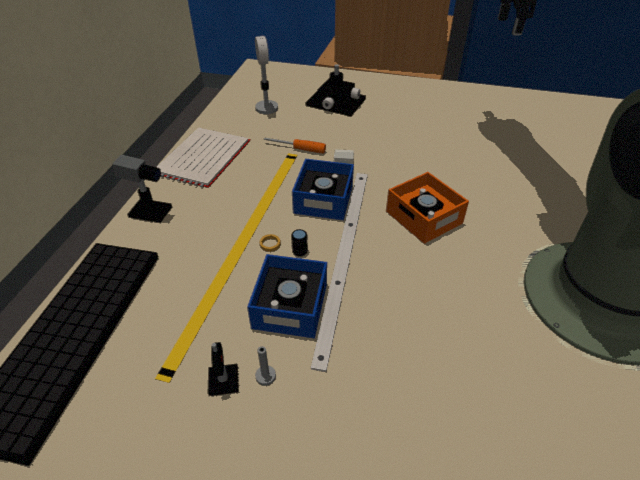

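Top view: blue crates at about (248,230) (robot's left) and (378,220) (right). The strip runs (205,265)–(421,249) and the yellow line (176,171)–(434,173). The orange look-alike is at (378,315). Lens tube (306,219), ring (307,195), iris (180,208), post (190,233), optic box (439,226) and driver (449,185) stand around the crates. Both blue crates are the ones meant. The side view agrees, with the crates at (290,295) and (323,188).

Run:
```python
import cv2
t=cv2.imread("pics/top0.png"); s=cv2.imread("pics/side0.png")
a=cv2.resize(t[150:290,160:470],None,fx=2.58,fy=2.58,interpolation=cv2.INTER_CUBIC)[:361,:800]
cv2.imwrite("pics/crop1.png",a)
```

```text
(no output)
```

View pics/crop1.png

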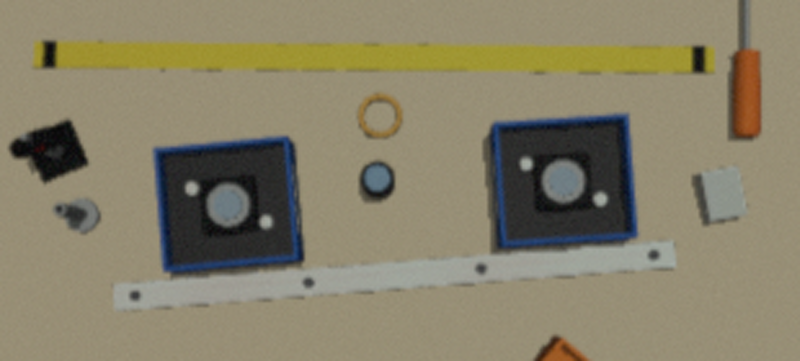

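The calibrated views agree. Crop: left crate at (228,205) and right crate at (563,182) in the crop are the two blue ones, alike from above; the orange one is outside the job. Now I'll move to the far side of the left crate and find the open-finger tip height by touching the desk.

```bash
cat >> h.py <<'E'
PSI=np.arctan2(24,516); EX=np.array([np.cos(PSI),np.sin(PSI),0]); R0=np.array([[EX[0],EX[1],0],[EX[1],-EX[0],0],[0,0,-1]]).astype(float)
P={"L":np.array([475.8,149.4-55*np.sin(PSI),0]),"R":np.array([489.5,-146.9-55*np.sin(PSI),0])}
def at(k,x,z): return P[k]+x*EX+np.array([0,0,z])
HT=11.; H=42.
def arc(k,deg,off):
    a=np.radians(deg)+np.arctan2(H,110); r=np.hypot(110,H)
    return at(k,r*np.cos(a)+HT, r*np.sin(a)-off)
E
python3 - <<'E'
from h import *
movep(at("L",155,120),R0)
movel(at("L",155,15),max_speed=150)
g=movel(at("L",155,-25),max_speed=40,guard=4)
s=read_state(); print(g,s["time"],s["eef_pos"],s["ft_force"],s["finger_gap"])
for d in (0,30,58): print(d,inverse_kinematics(arc("L",d,13),R0) is not None, inverse_kinematics(arc("R",d,13),R0) is not None)
movel(s["eef_pos"]+[0,0,H],max_speed=100)
E
```

```text
True 4.6833 [630.46811429 153.96653895 -13.08040361] [-0.80885915 -0.49542561  8.8822894 ] 85.36032195833886
0 True True
30 True True
58 True True
```

```bash
cat >> h.py <<'E'
OFF=13.1
def tip(k,degs,v=45):
    for d in degs:
        movel(arc(k,d,OFF),max_speed=v); s=read_state(); print(d,round(s["time"],2),np.round(s["ft_force"],1))
def snap(tag):
    for n in ("top","side"):
        c=camera(n); cv2.imwrite(f"pics/{n}_{tag}.png",c["image"]); np.savez(f"{n}_{tag}.npz",**c)
E
python3 - <<'E'
from h import *
movel(arc("L",0,OFF),max_speed=60)
tip("L",(8,16,24,32,40,48,55))
wait(0.3); snap("tipL")
a=cv2.imread("pics/top_tipL.png")[150:290,160:400]; b=cv2.imread("pics/side_tipL.png")[200:380,200:400]
cv2.imwrite("pics/tipL.png",np.vstack([cv2.resize(a,(480,280)),cv2.resize(b,(320,288)).repeat(1,0) if 0 else cv2.copyMakeBorder(cv2.resize(b,(333,300)),0,0,0,147,0)]))
E
```

```text
8 6.48 [7.6 0.2 2.3]
16 7.0 [7.2 1.5 3. ]
24 7.52 [8.  0.7 5.5]
32 8.03 [ 7.8 -0.2  7.1]
40 8.55 [ 8.3  0.3 11.6]
48 9.07 [ 7.7 -1.6 14.7]
55 9.53 [ 6.6 -1.2 20.9]
```

View pics/tipL.png

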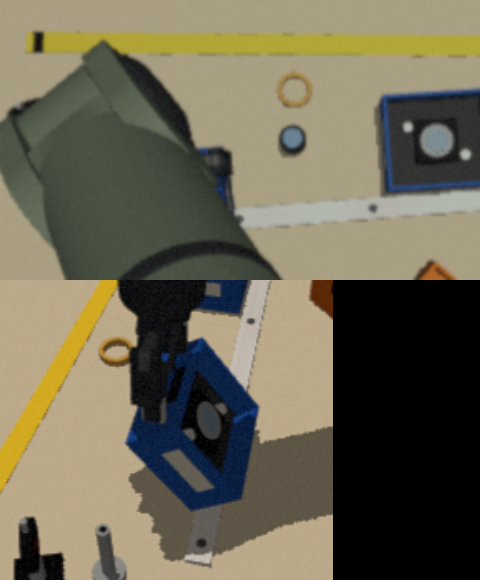

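The left crate is tipped on the strip: underside edge from crop (193,508) to (130,440). The side camera sees into the crate, while the underside faces away from it and from the top camera. Measuring the angle.

Run:
```python
from h import *
c=dict(np.load("side_tipL.npz")); n=np.array([-EX[1],EX[0],0]); p0=P["L"]+60*n
def hit(u,v):
    o,d=ray(c,u,v); q=o+d*((p0-o)@n)/(d@n)-P["L"]; return np.array([q@EX,q[2]])
a=hit(315.9,337);b=hit(278.1,296.1); print(a,b,np.degrees(np.arctan2(*(b-a)[::-1])),np.hypot(*(b-a)))
b=cv2.resize(c["image"][200:360,260:380],(600,800),interpolation=cv2.INTER_CUBIC)[:,:]
hsv=cv2.cvtColor(c["image"],cv2.COLOR_BGR2HSV)
for t in ("side","top"):
  for tag in ("0","_tipL"):
    i=dict(np.load(f"{t}{tag}.npz"))["image"]; h=cv2.cvtColor(i,cv2.COLOR_BGR2HSV)
    m=(((h[...,0]<4)|(h[...,0]>172))&(h[...,1]>110)&(h[...,2]>40)); ys,xs=np.nonzero(m); print(t,tag,m.sum(),list(zip(xs,ys))[:12])
```

```text
[2.83294439 4.43222065] [61.26287107 96.45622504] 57.58681151695813 109.00675995079015
side 0 132 [(np.int64(248), np.int64(139)), (np.int64(248), np.int64(140)), (np.int64(249), np.int64(140)), (np.int64(247), np.int64(141)), (np.int64(248), np.int64(141)), (np.int64(246), np.int64(142)), (np.int64(247), np.int64(142)), (np.int64(246), np.int64(143)), (np.int64(244), np.int64(144)), (np.int64(245), np.int64(144)), (np.int64(244), np.int64(145)), (np.int64(245), np.int64(145))]
side _tipL 138 [(np.int64(248), np.int64(139)), (np.int64(248), np.int64(140)), (np.int64(249), np.int64(140)), (np.int64(247), np.int64(141)), (np.int64(248), np.int64(141)), (np.int64(246), np.int64(142)), (np.int64(247), np.int64(142)), (np.int64(245), np.int64(143)), (np.int64(246), np.int64(143)), (np.int64(244), np.int64(144)), (np.int64(245), np.int64(144)), (np.int64(243), np.int64(145))]
top 0 146 [(np.int64(367), np.int64(63)), (np.int64(367), np.int64(64)), (np.int64(451), np.int64(64)), (np.int64(451), np.int64(65)), (np.int64(451), np.int64(66)), (np.int64(451), np.int64(67)), (np.int64(451), np.int64(68)), (np.int64(451), np.int64(69)), (np.int64(451), np.int64(70)), (np.int64(451), np.int64(71)), (np.int64(451), np.int64(72)), (np.int64(450), np.int64(73))]
top _tipL 146 [(np.int64(367), np.int64(63)), (np.int64(367), np.int64(64)), (np.int64(451), np.int64(64)), (np.int64(451), np.int64(65)), (np.int64(451), np.int64(66)), (np.int64(451), np.int64(67)), (np.int64(451), np.int64(68)), (np.int64(451), np.int64(69)), (np.int64(451), np.int64(70)), (np.int64(451), np.int64(71)), (np.int64(451), np.int64(72)), (np.int64(451), np.int64(73))]
```

Run:
```python
from h import *
for t in ("side","top"):
  i=[dict(np.load(f"{t}{g}.npz"))["image"] for g in ("0","_tipL")]
  d=cv2.GaussianBlur(cv2.absdiff(*i).max(2),(5,5),0); m=(d>18).astype(np.uint8)
  n,l,st,ce=cv2.connectedComponentsWithStats(m)
  print(t,[(tuple(s[:5]),) for s in st[1:] if s[4]>6])
  r=[]
  for im in i:
    h=cv2.cvtColor(im,cv2.COLOR_BGR2HSV); r.append((((h[...,0]<4)|(h[...,0]>172))&(h[...,1]>110)&(h[...,2]>40)).astype(np.uint8))
  for k in (0,1):
    n,l,st,ce=cv2.connectedComponentsWithStats(r[k]); print(k,[tuple(int(v) for v in s) for s in st[1:] if s[4]>2])
a=[dict(np.load(f"side{g}.npz"))["image"][140:225,90:190] for g in ("0","_tipL")]
b=[dict(np.load(f"top{g}.npz"))["image"][30:115,270:370] for g in ("0","_tipL")]
cv2.imwrite("pics/web.png",cv2.resize(np.vstack([np.hstack(a),np.hstack(b)]),(700,595),interpolation=cv2.INTER_CUBIC))
```

```text
side [((np.int32(0), np.int32(0), np.int32(640), np.int32(480), np.int32(194062)),), ((np.int32(498), np.int32(0), np.int32(39), np.int32(36), np.int32(802)),), ((np.int32(597), np.int32(0), np.int32(43), np.int32(95), np.int32(2712)),), ((np.int32(447), np.int32(16), np.int32(5), np.int32(13), np.int32(37)),), ((np.int32(630), np.int32(102), np.int32(10), np.int32(12), np.int32(81)),), ((np.int32(606), np.int32(109), np.int32(34), np.int32(91), np.int32(2216)),), ((np.int32(604), np.int32(171), np.int32(3), np.int32(4), np.int32(7)),), ((np.int32(333), np.int32(174), np.int32(4), np.int32(3), np.int32(10)),), ((np.int32(420), np.int32(196), np.int32(15), np.int32(8), np.int32(80)),), ((np.int32(631), np.int32(215), np.int32(9), np.int32(32), np.int32(203)),), ((np.int32(630), np.int32(349), np.int32(10), np.int32(9), np.int32(74)),)]
0 [(203, 139, 47, 48, 99), (164, 175, 3, 2, 4), (169, 176, 3, 2, 5), (174, 178, 4, 2, 4), (180, 179, 3, 2, 4), (186, 181, 4, 1, 4), (192, 182, 3, 2, 5), (198, 184, 3, 1, 3)]
1 [(242, 139, 8, 9, 17), (203, 149, 39, 38, 89), (164, 175, 3, 2, 4), (169, 176
[... 28229 characters left out ...]
32(16)),), ((np.int32(14), np.int32(476), np.int32(7), np.int32(4), np.int32(11)),), ((np.int32(26), np.int32(477), np.int32(4), np.int32(3), np.int32(11)),), ((np.int32(63), np.int32(477), np.int32(5), np.int32(3), np.int32(10)),), ((np.int32(508), np.int32(476), np.int32(4), np.int32(4), np.int32(12)),), ((np.int32(613), np.int32(478), np.int32(4), np.int32(2), np.int32(7)),)]
0 [(444, 64, 8, 58, 74), (363, 113, 5, 3, 5), (379, 115, 4, 2, 5), (392, 117, 6, 1, 6), (408, 118, 4, 1, 4), (421, 119, 6, 2, 8), (1, 228, 4, 2, 6), (75, 324, 6, 3, 15)]
1 [(443, 64, 9, 58, 76), (363, 114, 7, 2, 8), (377, 115, 6, 2, 9), (410, 118, 3, 2, 3), (433, 120, 6, 2, 7), (1, 228, 5, 2, 9), (75, 324, 6, 3, 14)]
```

View pics/web.png

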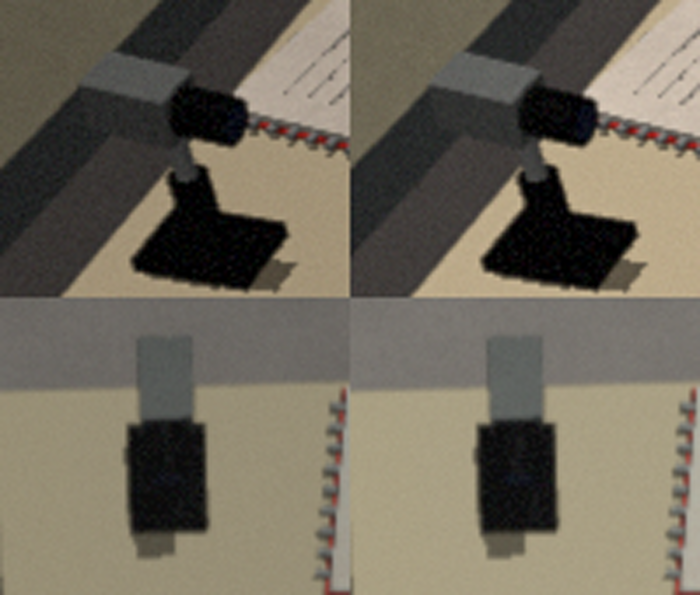

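The only cameras I can read, top and side, both lie behind the plane of the tipped underside, and the desk camera at side pixels (140,165) is just an object in the scene. So this tip shows no red. I'll let the crate down, tip the right one, and log the sliding force to get the friction.

Run:
```python
from h import *
tip("L",(48,40,32,24,16,8,0),50)
movel(at("L",150,H-OFF),max_speed=100); movel(at("L",150,130),max_speed=150)
movel(at("R",155,110),max_speed=260); movel(at("R",140,H-OFF),max_speed=130)
f0=read_state()["ft_force"]
for x in np.arange(134,119,-1.5):
    movel(at("R",x,H-OFF),max_speed=20); s=read_state(); print(x,np.round(s["ft_force"]-f0,1),round(s["time"],2))
```

```text
48 10.38 [ 7.2 -1.9 16.2]
40 10.85 [ 9.3 -0.7 11.8]
32 11.32 [ 8.4 -0.9  9.3]
24 11.8 [7.7 0.2 6.3]
16 12.28 [7.9 0.2 3.8]
8 12.75 [8.9 0.8 2. ]
0 13.22 [8.4 0.6 1.4]
134.0 [0.  0.3 0.5] 17.02
132.5 [-0.   0.6  0.1] 17.27
131.0 [-0.7  0.7  1.4] 17.52
129.5 [-0.7  1.   0.5] 17.77
128.0 [-0.4  0.5  0.2] 18.02
126.5 [-0.6  0.4  1. ] 18.27
125.0 [0.6 0.9 1. ] 18.52
123.5 [1.8 1.7 0.2] 18.77
122.0 [7.1 2.4 1.7] 19.02
120.5 [11.9  2.2  4.2] 19.27
```

Run:
```python
from h import *
tip("R",(8,16,24,32,40,48,54),50)
wait(0.35); snap("tipR")
c=camera("side"); i=c["image"]
cv2.imwrite("pics/tipR.png",cv2.resize(i[100:260,230:430],(750,600),interpolation=cv2.INTER_CUBIC))
print(read_state()["time"])
```

```text
8 19.74 [10.8  1.5  3.2]
16 20.22 [10.1  0.3  5.1]
24 20.69 [9.  0.9 6.4]
32 21.17 [9.3 1.  9.1]
40 21.64 [ 7.9  1.3 11. ]
48 22.12 [ 7.1  1.5 16.3]
54 22.52 [ 5.8  2.  18.9]
23.0167
```

View pics/tipR.png

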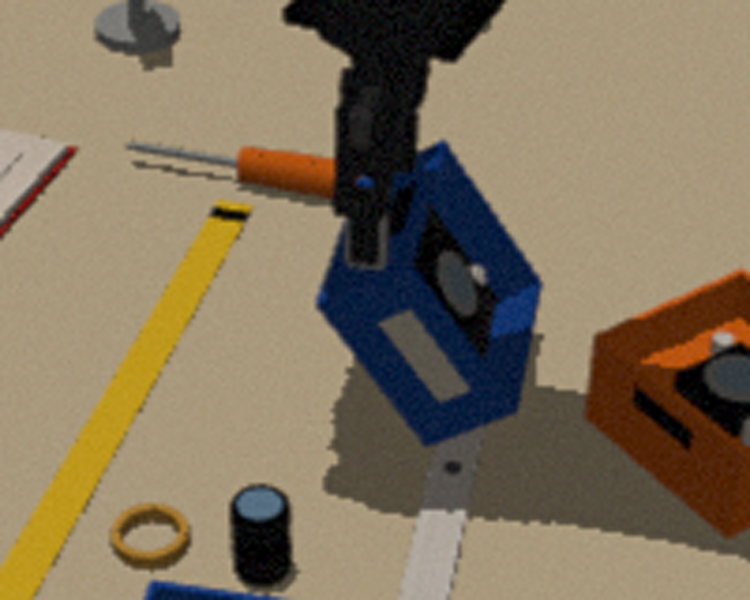

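The right crate is tipped at about 55° on the strip: the near edge is at crop (430,443) and the far edge at (320,300). Again only its inside shows, and the underside faces away from both cameras. I'll let it down. The stamp can't be seen in either view from any allowed tip angle, so I'll check the flat crates' poses next.

Run:
```python
from h import *
tip("R",(48,40,32,24,16,8,0),50)
movel(at("R",150,H-OFF),max_speed=100); movel(at("R",150,150),max_speed=150)
movel(at("R",-30,150)+[0,150,0],max_speed=260)
snap("flat"); print(read_state()["time"])
for n,z in (("side",60),("top",60)):
    c=dict(np.load(f"{n}_flat.npz"))
    for k in blobs(c,(105,120,40),(130,255,255),100):
        if n=="top": print(k.reshape(-1,2).mean(0).round(),worldrect(c,k,60))
i=dict(np.load("top_flat.npz"))["image"]; j=dict(np.load("side_flat.npz"))["image"]
cv2.imwrite("pics/flat.png",np.vstack([cv2.resize(i[150:290,160:470],(620,280)),cv2.copyMakeBorder(cv2.resize(j[130:370,150:430],(350,300)),0,0,0,270,0)]))
```

```text
48 23.42 [ 7.5  0.8 16.3]
40 23.89 [ 8.8  1.7 12. ]
32 24.37 [8.8 0.8 9. ]
24 24.84 [9.2 0.5 7.5]
16 25.32 [9.7 1.1 5.5]
8 25.79 [10.6  0.5  4.1]
0 26.27 [10.9  0.5  3.2]
28.8
[242. 229.] ((531.0135498046875, 150.0673828125), (109.15556335449219, 121.30863189697266), 2.8396518230438232)
[380. 220.] ((546.1685180664062, -147.90170288085938), (109.67144012451172, 120.12940979003906), 3.200875759124756)
```

View pics/flat.png

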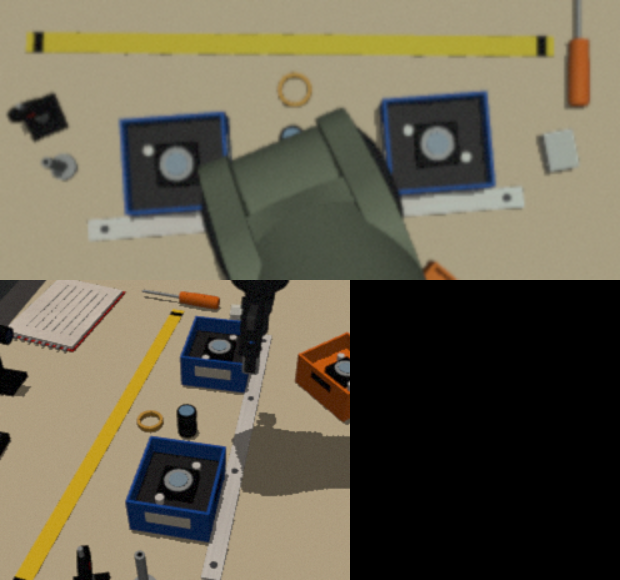

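Both crates stand flat near their start: left (531,150), right (546,−148), and the bystanders are undisturbed. Neither camera can show an underside, so choosing the stamped crate is a guess. I pick the right-hand one and push it while logging forces.

Run:
```python
from h import *
movel(at("R",-30,60),max_speed=200); movel(at("R",-28,7),max_speed=100)
f0=read_state()["ft_force"]; end=671-55-11-P["R"][0]
for x in list(np.linspace(-8,end,6)):
    movel(at("R",x,7),max_speed=60); s=read_state(); print(round(x),np.round(s["ft_force"]-f0,1),round(s["time"],2))
movel(at("R",end-40,7),max_speed=120); movel(at("R",end-60,140),max_speed=200)
movel(at("R",-60,200)+[0,150,0],max_speed=260)
snap("end"); c=dict(np.load("top_end.npz"))
for k in blobs(c,(105,120,40),(130,255,255),100): print(k.reshape(-1,2).mean(0).round(),worldrect(c,k,60))
i=c["image"]; j=dict(np.load("side_end.npz"))["image"]; print(read_state()["time"])
cv2.imwrite("pics/end.png",np.vstack([cv2.resize(i[100:290,160:470],(620,380)),cv2.copyMakeBorder(cv2.resize(j[130:370,150:430],(245,210)),0,0,0,375,0)]))
```

```text
-8 [-0.4  1.6 -1. ] 30.99
17 [ 1.3 -0.  -1. ] 31.55
41 [-0.   2.2 -1.1] 32.11
66 [-0.1  1.7 -0.3] 32.67
91 [ 0.5  1.3 -1.3] 33.23
116 [ 1.2  1.7 -0.4] 33.78
[245. 229.] ((531.013671875, 150.06532287597656), (109.15556335449219, 121.30448913574219), 2.8396518230438232)
[373. 168.] ((669.6019287109375, -140.38023376464844), (115.22759246826172, 120.46570587158203), 2.843944787979126)
36.0917
```

View pics/end.png

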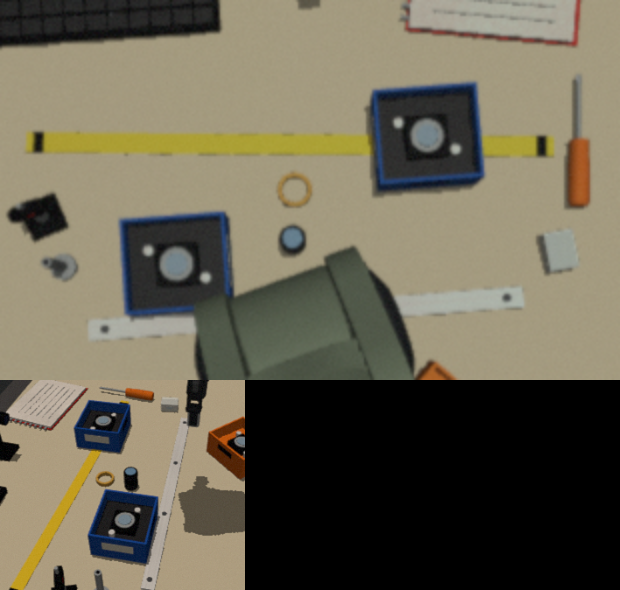

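The right crate now sits square on the yellow line at (670,−140), the left one is where it was, and everything else is untouched. The sliding force was only about 1 N, so the crates can't be tipped clear of the strip to face a camera. I'm handing in.

```bash
python3 -c "
from workcell import *
print(finish_job())"
```

```text
the job is handed in; nothing more can be done
None
```

I tipped both crates to about 55° and let them down gently, then pushed the right-hand crate square onto the line and handed the job in, but **choosing the right-hand crate was a guess (about 50/50)**: the stamp was never seen, because neither readable camera could view a tipped crate's underside.

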